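# Trip the hidden catch of the blade drawer with the screwdriver

## Task

The small plywood blade safe keeps its sprung drawer shut with a hidden spring catch. Take the screwdriver from its wooden stand, push its blade in through the small hole in the sloping metal panel until the catch trips and the drawer springs fully out, then put the screwdriver back upright in its stand. Leave the drawer open and the nail tin, mallet, tape roll and sanding block where they are.

Things in the scene. Friction and masses are not known exactly. Their poses are not given: they have to be found in the camera images.
- safe: plywood blade safe, 160 mm deep (x), 150 mm wide (y), 129 mm high, fixed to the bench; origin under its centre on the bench, own x axis points from its front (drawer) to its back, z up; it stands about sidelong, its front towards the robot's right. Its front top is an aluminium panel that slopes up from front to back at 28 degrees to the level, from 62 mm high at the front edge (x = -80 mm) to 129 mm high at x = +45 mm; panel 4 mm thick
- hole (a point): centre of the round access hole, 18 mm in diameter, at the outer face of the sloping panel, 102 mm above the bench, on the safe's centre line. The hole's axis is square to the panel: going inwards it runs along (0.469, 0, -0.883) in the safe's own axes, so 28 degrees from vertical. The catch's steel press plate (26 mm across) lies 25 mm in along this axis, at the end of a dark sleeve that starts behind the panel and is a little wider than the hole
- catch (a joint): spring catch behind the hole: how far its press plate is pushed in along the hole's axis (m), 0 at rest, 0.014 at its stop; it trips at about 0.008 and springs back when let go; pressing takes about 3.5 N at first, 7 N at the stop
- drawer (a joint): sprung drawer at the foot of the safe's front, 132 mm wide, its plain wooden front 48 mm high: how far it is out (m), 0 latched shut and flush, 0.05 fully out; it slides out along the safe's own -x by its own spring in about half a second once the catch trips
- stand: fixed dark wood block 56 x 56 mm, 126 mm high in all, on a 90 mm square foot 12 mm thick; origin under its centre on the bench, z up
- stand_mouth (a point): centre of the 16 mm round hole in the top of the stand, 126 mm above the bench; the hole goes straight down 114 mm, to the top of the foot. The screwdriver stands in it, blade down, its handle's tapered shoulder seated in the hole's mouth, its tip about 15 mm above the bench
- driver_handle (a point): middle of the screwdriver's red handle, on its axis. The screwdriver is 195 mm long; handle about 24 x 22 mm thick and 92 mm long, reaching 43 mm from this point to the butt; round blade 6 mm thick and 100 mm long. This point's own y axis points along the screwdriver from butt to tip
- driver_tip (a point): end of the screwdriver's blade, on its axis, 152 mm from driver_handle
- nail_tin: round brown tin of nails, 86 mm across, 32 mm high, origin under its centre; bystander
- mallet: turned wooden mallet, 73 x 159 x 75 mm, lying, origin under its centre; bystander
- masking_roll: roll of masking tape, 104 mm across, 25 mm high, lying flat, origin under its centre; bystander
- sanding_block: sanding block, 60 x 104 x 32 mm, origin under its centre; bystander
Mind the look-alikes: they are no part of the job. Leave any white look-alike of the stand alone.

How it is judged:
On the way, in this order (a step that is already met when the one before it is completed fails the run):
1. the screwdriver presses on the catch through the hole and pushes it in to where it trips (contact force between screwdriver and catch above 1 N and value of joint catch above 0.005 m), for 0.02 s.
2. the drawer has sprung out (value of joint drawer above 0.042 m), for 0.1 s.
At the end, for the whole second after the job is handed in: the drawer is out by more than 42 mm of its 50 mm; the screwdriver stands at rest in the stand's hole, blade down: tip less than 40 mm above the bench and within 15 mm of the stand's centre, upright within about 14 degrees (value of joint drawer above 0.042 m and horizontal distance between driver_tip and stand below 0.015 m and height (world z) of driver_tip below 0.04 m and angle between driver_tip's own y axis and vertical above 2.9 rad and linear speed of screwdriver below 0.02 m/s); the robot touches nothing.
It fails at once if a bystander is moved more than 30 mm (distance of any of nail_tin, mallet, masking_roll, sanding_block from where it was at the start of the episode above 0.03 m).
It also fails if it takes over 51 s, if anything falls off the work surface, if the arm or the gripper's body presses on something with over 40 N, if the wrist force passes 120 N, or if a joint passes its speed limit or range.

## Robot

A 6-joint arm with a two-finger parallel gripper is mounted at the origin on the work surface; the furniture and walls round the work are solid. World frame = base frame: x ahead of the robot, y to its left, z up, the work surface at z = 0. Lengths are in m, angles in rad, forces in N, time in s.
With the tool pointing down it reaches from about 0.3 to 0.775 m from the base axis. Payload 14.6 kg.
Tool frame: the origin (TCP) lies on the mounting face of the last link; the fingertips stand 199 mm ahead of it and the grasp point (between the pads) lies 180 mm ahead of it; z points along the fingers, y is the direction in which the jaws open and shut (so a half turn about z gives the same grasp; the last joint's range is limited). The gripper opens to 94 mm and grips with 3 to 60 N. Pads are 16 mm wide; open, the fingers measure 119 mm over their backs; the gripper's body (75 mm by 177 mm) begins 78 mm behind the grasp point.
Start: joints at [-1.297, 0.3, 1.521, -0, 1.321, -0.067], TCP at [0.184, -0.518, 0.405] pointing down, gripper open.
Joint ranges: [-3.03, 3.03], [-0.79, 2.21], [0.23, 2.52], [-1.04, 4.18], [0, 3.07], [-2.55, 2.55]. Speed limits (rad/s): [2.22, 2.22, 2.57, 3.14, 3.14, 3.14].

## Interface

Orientations are given as [roll, pitch, yaw] about the fixed x, y, z axes, in that order (R = Rz(yaw) Ry(pitch) Rx(roll)).
In Python, from rig import manip gives the robot as it stands.
- The arm moves only by the shell command python3 -m pendant 'ROWS' [FORCE]. ROWS is JSON, a list that holds one entry, the list of rows, each a list of 7 numbers: the shift along the world's x, y, z in units of 0.15 m (1.0 is 0.15 m), then the turn, a rotation vector about the world's x, y, z in units of 1.5 rad (1.0 is 1.5 rad), then the opening, from -1 (shut) to 1 (fully open), so that 0 is half open. A call has 1 to 20 rows; each row is the pose to reach, as a shift and turn from the pose measured when the call began; what a row does not reach only later rows make up. A row lasts 1/8 s, in which the tool goes at most 62.5 mm and 10.7 degrees, less where a joint would pass 70% of its speed; a pose out of reach is approached as far as the arm can. A call with a number of a shift or a turn outside -1 to 1 is refused whole. A call with a gripper value outside its range is refused whole. The fingers move at their own pace and stop on an object; FORCE is the grip in N (left out, the last holds). Time passes only in rows, so rows that repeat a pose let the fingers close. It gives the time, the measured TCP pose, the force and the opening at its end, in the units of the state.
- manip.read_state(): the state, without advancing time (a new reading comes with each control period).
- manip.capture(name): name is "scene" or "side" or "wrist"; returns a dict with "img" (420x560x3 uint8, blue, green, red), "depth" (420x560 float32, m along the optical axis (not along the pixel's ray), 0 where there is no reading), "mtx" (3x3 intrinsics, pixels), "distortion" ([k1, k2, p1, p2, k3] as OpenCV has them; the pictures are not rectified), "extrinsics" (4x4, takes a point from camera to world coordinates). Camera axes: x right, y up, looking along -z (the intrinsics and any distortion apply to the point x, -y, -z); pixel columns grow to the right and rows downward; lengths in m; the calibration is good to about 2 mm. A picture is of the moment at which its call begins.
- manip.close_job(): hands the job in, once; it reports no verdict.
The state is a dict: "time_s": time; "qpos": joint angles; "joint_vel": joint speeds; "joint_torque": joint torques, N m; "tcp_pos": TCP position; "tcp_rot": TCP orientation; "ft_force": force on the tool from outside, world axes, zero at the start; "wrist_torque": the same for the moment, N m; "width": finger opening in m.
Only numpy, scipy, OpenCV 4.12 (cv2) and the standard library are available. Lean on these libraries where they do the work, as an engineer would, in place of code of your own. Each camera call takes 0.05 s, during which the arm holds its last target. There are 200 camera calls.

## Working session

There is one attempt and no reset: what is moved stays moved. The work goes in short steps, Python scripts to look and compute and a shell command to move; the robot and the scene stay as the last step left them, time stands still between calls to the robot, and variables do not carry over. Pictures are saved under pics/ and viewed, on a budget of 10 in all, crops included, one or two more only if the job needs it, and the job is handed in when it is done.

```bash
mkdir -p pics; cat > h.py <<'E'
import numpy as np, cv2
from rig import manip
def cap(n,save=None):
    c=manip.capture(n)
    if save: cv2.imwrite('pics/'+save,c['img'])
    np.savez('cap_%s.npz'%n,**{k:np.asarray(v) for k,v in c.items()})
    return c
def load(n): return dict(np.load('cap_%s.npz'%n))
def rays(c,uv):
    uv=np.asarray(uv,float).reshape(-1,1,2)
    p=cv2.undistortPoints(uv,np.array(c['mtx']),np.array(c['distortion'])).reshape(-1,2)
    d=np.c_[p[:,0],-p[:,1],-np.ones(len(p))]
    E=np.array(c['extrinsics']); return E[:3,3],d@E[:3,:3].T
def plane(c,uv,z):
    o,d=rays(c,uv); return o+d*((z-o[2])/d[:,2])[:,None]
def pts(c,uv):
    uv=np.asarray(uv).reshape(-1,2).astype(int); o,d=rays(c,uv)
    return o+d*np.array(c['depth'])[uv[:,1],uv[:,0]][:,None]
def proj(c,P):
    E=np.array(c['extrinsics']); q=(np.atleast_2d(P)-E[:3,3])@E[:3,:3]
    q=q*[1,-1,-1]
    return cv2.projectPoints(q,np.zeros(3),np.zeros(3),np.array(c['mtx']),np.array(c['distortion']))[0].reshape(-1,2)
E
python3 - <<'E'
from h import *
a=cap('scene','a1.png');b=cap('side','b1.png')
print(manip.read_state()); print(a['extrinsics'],b['extrinsics'])
E
```

```text
{'time_s': 0.1, 'qpos': array([-1.29663498e+00,  3.00410495e-01,  1.52148472e+00, -1.16860989e-05,
        1.32065502e+00, -6.66358263e-02]), 'joint_vel': array([-1.59536288e-04,  3.13961359e-05, -2.31914439e-03,  2.56860395e-03,
        1.04759494e-04,  1.57874399e-03]), 'joint_torque': array([ 3.00133841e-03, -5.32642865e+01, -3.53282046e+01,  7.09149381e-02,
        2.35203240e-02, -5.43443230e-05]), 'tcp_pos': array([ 0.18380386, -0.51835796,  0.40416024]), 'tcp_rot': array([-3.14063644e+00, -5.24674802e-05,  3.40800042e-01]), 'ft_force': array([-0.08283611,  0.00380316,  0.07185668]), 'wrist_torque': array([-0.02959347, -0.0270763 , -0.01141058]), 'width': 0.09401975942438867}
[[ 0.10121563 -0.86721747  0.48753386  1.10717316]
 [ 0.99478692  0.09434247 -0.03871021 -0.00277568]
 [-0.01242498  0.48891038  0.87224553  1.42832208]
 [ 0.          0.          0.          1.        ]] [[ 0.60652824 -0.54717076  0.5768255   1.09371255]
 [ 0.79505158  0.42111873 -0.43652262 -0.47762603]
 [-0.0040596   0.72336932  0.69044938  0.99320391]
 [ 0.          0.          0.          1.        ]]
```

View pics/a1.png

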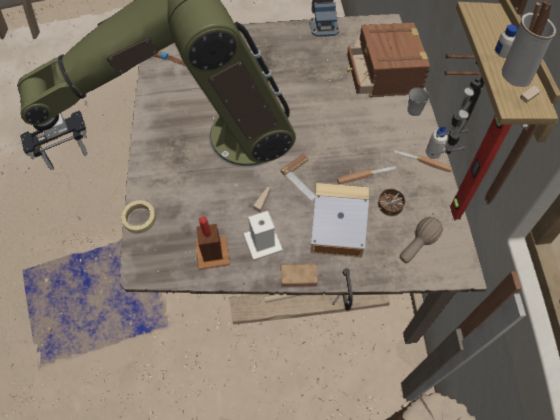

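View pics/b1.png

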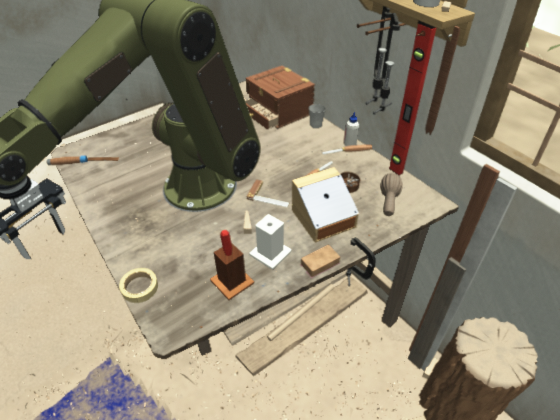

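The scene view shows the dark stand with the red handle at (205,226), and the white look-alike stand at (262,235). It also shows the safe at (340,220) with its hole at about (341,215). The dark stand matches the description. I'll confirm it in one enlarged crop and measure.

```bash
python3 - <<'E'
from h import *
a=load('scene');b=load('side')
A=cv2.resize(a['img'][170:290,180:400],None,fx=3.6,fy=3.6*0.75*1/0.75,interpolation=cv2.INTER_CUBIC)[:,:]
B=cv2.resize(b['img'][160:300,200:380],None,fx=3,fy=3,interpolation=cv2.INTER_CUBIC)
A=cv2.resize(A,(550,300)); B=cv2.resize(B,(385,300)); 
B2=cv2.resize(b['img'][160:300,200:380],(385,300),interpolation=cv2.INTER_CUBIC)
im=np.zeros((600,550,3),np.uint8); im[:300]=A; im[300:,:385]=B2
cv2.imwrite('pics/c1.png',im)
for n,c in(('scene',a),('side',b)):
    d=c['depth']; print(n,(d>0).mean())
    h=cv2.cvtColor(c['img'],cv2.COLOR_BGR2HSV)
    m=((h[...,0]<6)|(h[...,0]>174))&(h[...,1]>190)&(h[...,2]>90)
    k,l,s,ce=cv2.connectedComponentsWithStats(m.astype(np.uint8))
    for i in range(1,k):
        if s[i,4]>40: print('red',s[i],ce[i])
    # panel: grey light
    x0,x1,y0,y1=(310,372,180,260) if n=='scene' else (285,365,160,245)
    v,u=np.mgrid[y0:y1,x0:x1]; P=pts(c,np.c_[u.ravel(),v.ravel()])
    hs=h[y0:y1,x0:x1].reshape(-1,3)
    k=(P[:,2]>.055)&(P[:,2]<.14)&(hs[:,1]<70)&(hs[:,2]>110)
    Q=P[k]; 
    for _ in range(4):
        m0=Q.mean(0); n0=np.linalg.svd(Q-m0,full_matrices=False)[2][2]; n0*=np.sign(n0[2]); Q=Q[abs((Q-m0)@n0)<.006]
    print('panel',len(Q),m0,n0, 'tilt',np.degrees(np.arccos(n0[2])),'az',np.degrees(np.arctan2(n0[1],n0[0])))
    print(cv2.minAreaRect(Q[:,:2].astype(np.float32)))
E
```

```text
scene 0.9958035714285715
panel 2456 [0.40262345 0.23112185 0.09422979] [ 0.45996003 -0.09449461  0.88289724] tilt 28.006144386181116 az -11.609368056953445
((0.39176225662231445, 0.23352226614952087), (0.151659294962883, 0.14874447882175446), 78.02591705322266)
side 0.9856292517006803
red [422  37  10  16  52] [427.15384615  44.59615385]
panel 2071 [0.39954111 0.22916304 0.09629498] [ 0.45186792 -0.09746464  0.88674463] tilt 27.533013977539802 az -12.171813020313042
((0.3922247290611267, 0.23527464270591736), (0.15403121709823608, 0.1509418487548828), 77.47197723388672)
```

View pics/c1.png

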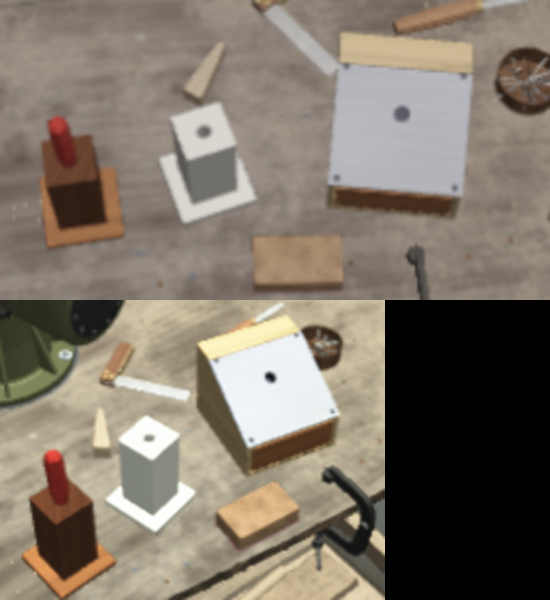

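The crop confirms it: the target is the dark stand on the orange foot with the red handle. The white stand is empty and stays alone. The safe's panel faces az ≈ -12°, so the drawer opens towards +x. Next I'll locate the handle, the stand foot and the hole from both views.

```bash
python3 - <<'E'
from h import *
W={'scene':((190,235,210,275),(325,358,205,228)),'side':((205,260,225,300),(315,338,186,206))}
R={}
for n in W:
    c=load(n);h=cv2.cvtColor(c['img'],cv2.COLOR_BGR2HSV)
    (x0,x1,y0,y1),(p0,p1,r0,r1)=W[n]
    s=h[y0:y1,x0:x1]
    red=((s[...,0]<5)|(s[...,0]>172))&(s[...,1]>150)&(s[...,2]>95)
    v,u=np.nonzero(red); q=np.c_[u+x0,v+y0].astype(float); m=q.mean(0)
    e=np.linalg.svd(q-m,full_matrices=False)[2][0]; t=(q-m)@e
    print(n,'red',len(q),m,e,t.min(),t.max(),q.min(0),q.max(0))
    org=(s[...,0]>5)&(s[...,0]<16)&(s[...,1]>130)&(s[...,2]>120)
    v,u=np.nonzero(org); o=np.c_[u+x0,v+y0].astype(np.float32)
    P=plane(c,o,0.012); k=pts(c,o)[:,2]<.025; print('foot',len(o),cv2.minAreaRect(P[k][:,:2].astype(np.float32)))
    g=cv2.cvtColor(c['img'],cv2.COLOR_BGR2GRAY)[r0:r1,p0:p1]
    w=np.clip(np.median(g)-25.-g,0,None); vv,uu=np.mgrid[r0:r1,p0:p1]
    hc=np.array([(w*uu).sum(),(w*vv).sum()])/w.sum(); print('hole',hc,plane(c,hc,.102))
    R[n]=(rays(c,[m,hc]))
for i in (0,1):
    A=[];B=[]
    for n in R:
        o,d=R[n]; d=d[i]/np.linalg.norm(d[i]); M=np.eye(3)-np.outer(d,d); A.append(M);B.append(M@o)
    X=np.linalg.solve(sum(A),sum(B)); print(['handle','hole'][i],X,[np.linalg.norm(a@X-b) for a,b in zip(A,B)])
for n in W: print(n,[plane(load(n),R0,.167) for R0 in ()])
E
```

```text
scene red 82 [204.7195122  223.87804878] [0.44928895 0.8933865 ] -7.371794103892461 9.179217448622271 [200. 217.] [209. 232.]
foot 342 ((0.4215456247329712, -0.1358495056629181), (0.08586736023426056, 0.08539639413356781), 3.741783380508423)
hole [340.33883792 215.10519878] [[0.38789431 0.23470883 0.102     ]]
side red 170 [226.10588235 241.64117647] [0.22640295 0.97403373] -11.815676500440018 12.919550682029007 [221. 230.] [231. 254.]
foot 502 ((0.42282533645629883, -0.13775604963302612), (0.08868048340082169, 0.08814210444688797), 3.1970129013061523)
hole [326.00540723 195.56573167] [[0.39013071 0.2344457  0.102     ]]
handle [ 0.41228947 -0.13555317  0.16454212] [np.float64(0.002790602899312974), np.float64(0.0027906028993130985)]
hole [0.38840574 0.23510256 0.10115625] [np.float64(0.0009069871346077129), np.float64(0.000906987134607774)]
scene []
side []
```

```bash
python3 -m pendant '[[[0.3,0.5,0.15,0,0,-0.09,1],[0.6,1,0.3,0,0,-0.187,1],[0.6,1,0.3,0,0,-0.187,1],[0.6,1,0.3,0,0,-0.187,1]]]'; python3 -m pendant '[[[0.5,0.5,0,0,0,0,1],[0.9,1,0,0,0,0,1],[0.9,1,0,0,0,0,1],[0.9,1,0,0,0,0,1]]]'
```

```text
time_s: 0.6
tcp_pos: [0.275, -0.3662, 0.4503]
tcp_rot: [3.141, -0.001, 0.064]
ft_force: [-0.6, -0.3, 0.4]
width: 0.0936
time_s: 1.1
tcp_pos: [0.4114, -0.2148, 0.4497]
tcp_rot: [3.142, -0.0, 0.067]
ft_force: [-0.2, -0.2, -1.2]
width: 0.0939
```

```bash
python3 -m pendant '[[[0.06,0.52,0,0,0,0,1],[0.06,0.52,0,0,0,0,1],[0.06,0.52,0,0,0,0,1],[0.06,0.52,0,0,0,0,1]]]'; python3 - <<'E'
from h import *
c=cap('wrist','w1.png'); s=manip.read_state(); print(s['tcp_pos'],s['tcp_rot'])
h=cv2.cvtColor(c['img'],cv2.COLOR_BGR2HSV)
m=((h[...,0]<5)|(h[...,0]>172))&(h[...,1]>150)&(h[...,2]>80)
k,l,st,ce=cv2.connectedComponentsWithStats(m.astype(np.uint8))
for i in range(1,k):
    if st[i,4]>100:
        print(st[i],ce[i],plane(c,ce[i],.21))
        v,u=np.nonzero(l==i); P=pts(c,np.c_[u,v]); k2=P[:,2]>.2; print(k2.sum(),P[k2].mean(0) if k2.any() else '', P[:,2].max())
print(c['extrinsics'])
print('foot/handle proj',proj(c,[[.422,-.1367,.21],[.422,-.1367,.126],[.422,-.1367,.012]]))
E
```

```text
time_s: 1.6
tcp_pos: [0.4202, -0.1381, 0.4495]
tcp_rot: [3.141, -0.0, 0.065]
ft_force: [-0.3, 0.4, -0.1]
width: 0.0942
[ 0.42024091 -0.13813469  0.4495341 ] [ 3.14153389e+00 -1.53147097e-04  6.50455264e-02]
[270 203  25  44 918] [281.77995643 225.05991285] [[ 0.42706505 -0.13715329  0.21      ]]
508 [ 0.41880699 -0.13799614  0.20535167] 0.4290140067749399
[[ 6.67174749e-02  9.66717115e-01  2.46995541e-01  4.91687884e-01]
 [-9.97771780e-01  6.45158708e-02  1.70052350e-02 -1.34115181e-01]
 [ 5.04119328e-04 -2.47579727e-01  9.68867393e-01  4.29014007e-01]
 [ 0.00000000e+00  0.00000000e+00  0.00000000e+00  1.00000000e+00]]
foot/handle proj [[280.75752641 231.35838546]
 [281.46257562 206.74840528]
 [281.98390695 188.55915545]]
```

View pics/w1.png

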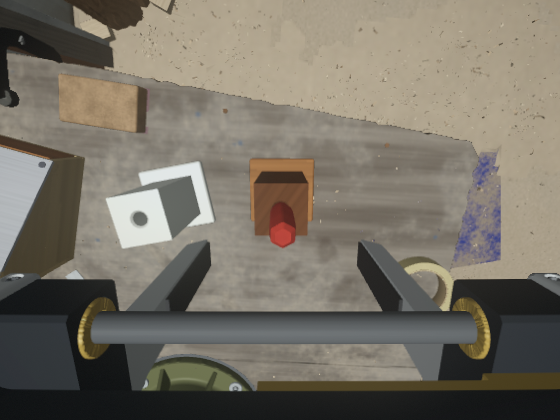

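The wrist view shows the red butt at about (283,235), centred between the fingers and over the dark stand. The white stand is clear to the left, at (140,218). I'll go down and grip.

```bash
python3 -m pendant '[[[0,0,-0.35,0,0,0,1],[0,0,-0.65,0,0,0,1],[0,0,-0.65,0,0,0,1],[0,0,-0.65,0,0,0,1],[0,0,-0.65,0,0,0,-1],[0,0,-0.65,0,0,0,-1],[0,0,-0.65,0,0,0,-1],[0,0,-0.65,0,0,0,-1],[0,0,-0.65,0,0,0,-1],[0,0,-0.65,0,0,0,-1]]]' 50
```

```text
time_s: 2.9
tcp_pos: [0.4202, -0.1381, 0.352]
tcp_rot: [3.142, 0.0, 0.065]
ft_force: [0.3, -0.4, 0.2]
width: 0.0374
```

```bash
python3 -m pendant '[[[0,0,0,0,0,0,-1],[0,0,0,0,0,0,-1],[0,0,0,0,0,0,-1],[0,0,0,0,0,0,-1],[0,0,0,0,0,0,-1],[0,0,0,0,0,0,-1]]]'
```

```text
time_s: 3.65
tcp_pos: [0.4203, -0.1372, 0.352]
tcp_rot: [-3.138, 0.0, 0.065]
ft_force: [-0.4, 12.7, 4.2]
width: 0.0213
```

```bash
python3 -m pendant '[[[0,0.01,0,0,0,0,-1],[0,0.01,0,0,0,0,-1],[0,0.01,0,0,0,0,-1]]]'
```

```text
time_s: 4.03
tcp_pos: [0.4203, -0.136, 0.352]
tcp_rot: [-3.139, 0.0, 0.065]
ft_force: [-1.3, -5.1, -0.0]
width: 0.0216
```

```bash
python3 -m pendant '[[[0,0,0.35,0,0,0,-1],[0,0,0.7,0,0,0,-1],[0,0,1,0,0,0,-1],[0,0,1,0,0,0,-1],[0,0,1,0,0,0,-1]]]'; python3 - <<'E'
from h import *
from scipy.spatial.transform import Rotation as Ro
s=manip.read_state(); R=Ro.from_euler('xyz',s['tcp_rot']).as_matrix(); T=s['tcp_pos']; print(T,R[:,2])
tip=T+.337*R[:,2]
ims=[]
for n in('scene','side'):
    c=cap(n); p=proj(c,[tip,T+.18*R[:,2]]); print(n,p)
    x,y=p[0].astype(int); im=c['img'].copy(); cr=im[max(0,y-60):y+30,max(0,x-45):x+45]
    ims.append(cv2.resize(cr,(390,390),interpolation=cv2.INTER_CUBIC))
cv2.imwrite('pics/d1.png',np.hstack(ims))
E
```

```text
time_s: 4.65
tcp_pos: [0.4203, -0.1359, 0.5008]
tcp_rot: [-3.138, 0.002, 0.065]
ft_force: [-0.4, -0.7, -1.4]
width: 0.0213
[ 0.42026158 -0.13588874  0.5008198 ] [-0.0017463   0.0035691  -0.99999211]
scene [[205.70294059 227.35057552]
 [197.32549145 196.70146878]]
side [[227.09337036 242.7315806 ]
 [221.03025537 197.21171415]]
```

View pics/d1.png

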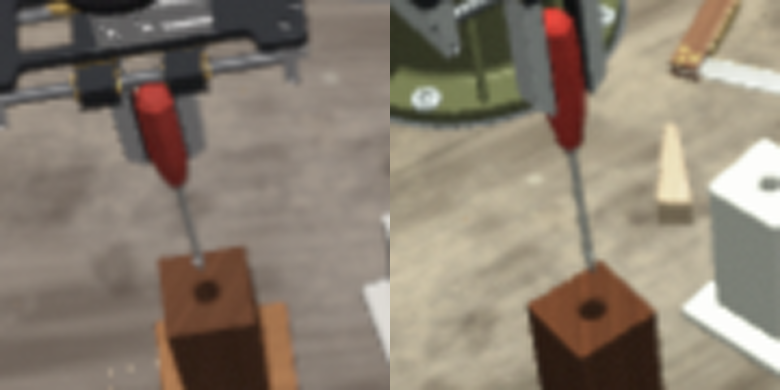

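The screwdriver is gripped straight. Its tip is within about 1 px of the prediction in both views (scene crop (200,265), side crop (590,264)), and the empty mouth lies below it. Now over to the safe.

```bash
python3 -m pendant '[[[0.2,0.4,0,0,0,0,-1],[0.4,0.8,0,0,0,0,-1],[0.46,1,0,0,0,0,-1],[0.46,1,0,0,0,0,-1],[0.46,1,0,0,0,0,-1]]]'; python3 -m pendant '[[[0.15,0.3,0,0.0226,0.106,0,-1],[0.3,0.6,0,0.0452,0.212,0,-1],[0.45,1,0,0.0678,0.3187,0,-1],[0.45,1,0,0.0678,0.3187,0,-1],[0.45,1,0,0.0678,0.3187,0,-1],[0.45,1,0,0.0678,0.3187,0,-1]]]'
cat > t.py <<'E'
from h import *
from scipy.spatial.transform import Rotation as Ro
s=manip.read_state(); R=Ro.from_euler('xyz',s['tcp_rot']).as_matrix(); T=s['tcp_pos']
az=np.radians(-12); n=np.array([.469*np.cos(az),.469*np.sin(az),.883])
H=np.array([.389,.2346,.102]); z=R[:,2]
print('T',T,'z',z,'want',-n,'turn(u)',np.cross(z,-n)/1.5)
print('tip',T+.337*z)
for d in(.03,.0,-.025,-.036): print(d,'shift u',(H+n*(d+.337)-T)/.15)
E
python3 t.py
```

```text
time_s: 5.38
tcp_pos: [0.4893, 0.0137, 0.4998]
tcp_rot: [-3.138, 0.004, 0.065]
ft_force: [0.7, -0.2, 0.1]
width: 0.021
time_s: 6.12
tcp_pos: [0.5565, 0.1621, 0.5004]
tcp_rot: [-2.994, 0.471, 0.098]
ft_force: [0.6, 0.5, -1.0]
width: 0.0213
T [0.55652347 0.16206936 0.50044999] z [-0.46095619  0.10219496 -0.88151891] want [-0.45875122  0.09751058 -0.883     ] turn(u) [-0.00285382 -0.00175096  0.00128931]
tip [0.40118123 0.19650906 0.20337812]
0.03 shift u [ 0.00558821  0.24496172 -0.49592658]
0.0 shift u [-0.08616203  0.26446384 -0.67252658]
-0.025 shift u [-0.16262057  0.2807156  -0.81969325]
-0.036 shift u [-0.19626233  0.28786638 -0.88444658]
```

```bash
python3 -m pendant '[[[0,0.24,-0.25,0,0,0,-1],[0.006,0.245,-0.5,0,0,0,-1],[0.006,0.245,-0.5,0,0,0,-1],[0.006,0.245,-0.5,0,0,0,-1]]]'; python3 t.py; python3 - <<'E'
from h import *
H=np.array([.389,.2346,.102])
ims=[]
for n in('scene','side'):
    c=cap(n); x,y=proj(c,H)[0].astype(int); print(x,y,proj(c,[H,H+.03*np.array([.459,-.0975,.883])]))
    ims.append(cv2.resize(c['img'][y-45:y+20,x-32:x+33],(390,390),interpolation=cv2.INTER_CUBIC))
cv2.imwrite('pics/e1.png',np.hstack(ims))
E
```

```text
time_s: 6.62
tcp_pos: [0.5575, 0.198, 0.4277]
tcp_rot: [-2.994, 0.468, 0.097]
ft_force: [0.0, 0.2, -0.9]
width: 0.0211
T [0.55746325 0.19796552 0.4276554 ] z [-0.45852548  0.10331442 -0.88265538] want [-0.45875122  0.09751058 -0.883     ] turn(u) [-3.43893123e-03  2.74911223e-05  1.78968810e-03]
tip [0.40294016 0.23278248 0.13020054]
0.03 shift u [-0.00067699  0.005654   -0.01062933]
0.0 shift u [-0.09242724  0.02515611 -0.18722933]
-0.025 shift u [-0.16888577  0.04140788 -0.334396  ]
-0.036 shift u [-0.20252753  0.04855865 -0.39914933]
340 215 [[340.36305989 215.45291895]
 [340.98330573 215.20797187]]
325 195 [[325.79616948 195.34900385]
 [328.74624529 191.59691731]]
```

View pics/e1.png

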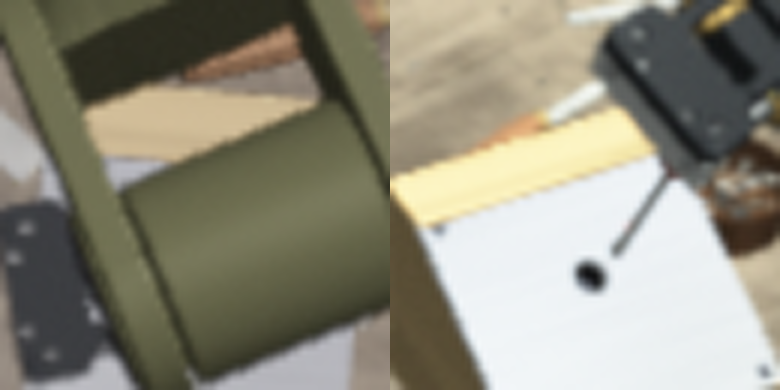

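The side crop shows the tip at (616,254), 30 mm off the panel, and the hole at (591,276). The scene view is blocked by the arm. I'll use the wrist camera to judge the lateral alignment.

```bash
python3 - <<'E'
from h import *
from scipy.spatial.transform import Rotation as Ro
s=manip.read_state(); R=Ro.from_euler('xyz',s['tcp_rot']).as_matrix(); T=s['tcp_pos'];z=R[:,2]
H=np.array([.389,.2346,.102]); n=np.array([.4587,-.0975,.883])
c=cap('wrist'); P=proj(c,[T+.337*z,T+.25*z,T+.367*z,H]); print(P)
b=load('side'); print('side',proj(b,[T+.337*z,T+.25*z,T+.367*z,H]))
x,y=P[3].astype(int); y0=max(0,y-75);x0=max(0,x-75); print(x0,y0)
cv2.imwrite('pics/f1.png',cv2.resize(c['img'][y0:y0+150,x0:x0+150],(600,600),interpolation=cv2.INTER_CUBIC))
E
```

```text
[[282.56601307 205.81471467]
 [282.30709417 229.87730932]
 [282.62668174 200.1786752 ]
 [284.07678583 199.65730805]]
side [[329.17982416 191.05696175]
 [338.34963956 179.25705944]
 [326.2676065  194.8021774 ]
 [325.79616948 195.34900385]]
209 124
```

View pics/f1.png

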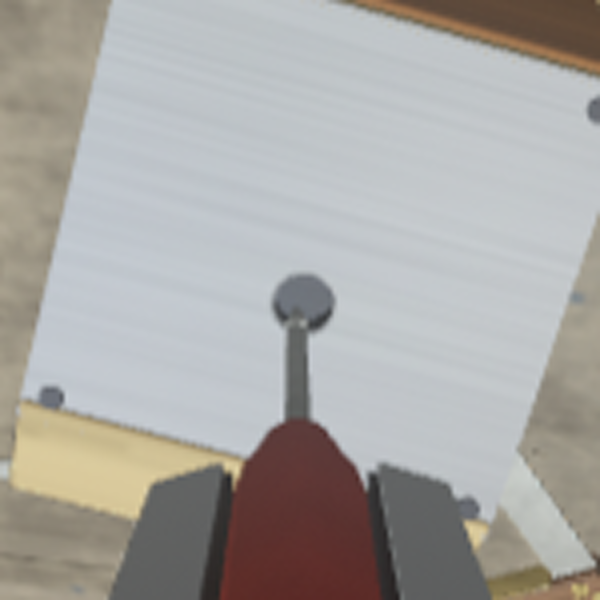

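The wrist view shows the tip at crop (297,319) and the hole at (304,302). The axis needs about a 0.3° turn and about 1.5 mm up-slope, which fits the side view. I'll correct and enter part-way.

```bash
python3 -m pendant '[[[-0.01,0,0.005,-0.0034,0,0.0018,-1],[-0.01,0,0.005,-0.0034,0,0.0018,-1],[-0.05,0.01,-0.09,-0.0034,0,0.0018,-1],[-0.102,0.021,-0.182,-0.0034,0,0.0018,-1],[-0.133,0.027,-0.24,-0.0034,0,0.0018,-1],[-0.164,0.033,-0.3,-0.0034,0,0.0018,-1],[-0.164,0.033,-0.3,-0.0034,0,0.0018,-1]]]'; python3 t.py
```

```text
time_s: 7.65
tcp_pos: [0.5326, 0.2034, 0.3817]
tcp_rot: [-3.0, 0.47, 0.098]
ft_force: [0.2, 0.1, -2.3]
width: 0.0212
T [0.53259336 0.20337375 0.38168616] z [-0.4596264   0.09708836 -0.88278957] want [-0.45875122  0.09751058 -0.883     ] turn(u) [ 0.00023487 -0.00057954 -0.00018602]
tip [0.37769926 0.23609252 0.08418608]
0.03 shift u [ 0.16512227 -0.03040086  0.29583226]
0.0 shift u [ 0.07337202 -0.01089875  0.11923226]
-0.025 shift u [-0.00308652  0.00535302 -0.02793441]
-0.036 shift u [-0.03672827  0.01250379 -0.09268774]
```

```bash
python3 -m pendant '[[[-0.015,0.003,-0.03,0,0,0,-1],[-0.03,0.0065,-0.06,0,0,0,-1],[-0.04,0.0085,-0.077,0,0,0,-1],[-0.049,0.0104,-0.094,0,0,0,-1],[-0.049,0.0104,-0.094,0,0,0,-1],[-0.049,0.0104,-0.094,0,0,0,-1]]]'; python3 -c "
from h import *
c=cap('side'); v,u=np.mgrid[160:270,270:385]; P=pts(c,np.c_[u.ravel(),v.ravel()])
f=np.array([.978,-.208]); S=np.array([.389,.2346])+ -(-.0047)*f
k=(P[:,2]>.03)&(P[:,2]<.06); a=(P[k][:,:2]-S)@f; l=(P[k][:,:2]-S)@[.208,.978]; a=a[abs(l)<.06]; print(np.histogram(a,bins=np.arange(.03,.2,.01)))
"
```

```text
time_s: 8.4
tcp_pos: [0.5253, 0.2049, 0.3678]
tcp_rot: [-2.999, 0.469, 0.098]
ft_force: [3.0, -0.2, 3.9]
width: 0.0212
(array([  0,   0,   1,  35,  35,  12,   8,   3, 130, 163,   3,   2,   1,
         3,   0,   0]), array([0.03, 0.04, 0.05, 0.06, 0.07, 0.08, 0.09, 0.1 , 0.11, 0.12, 0.13,
       0.14, 0.15, 0.16, 0.17, 0.18, 0.19]))
```

```bash
python3 -c "
from h import *
c=load('side'); cv2.imwrite('pics/g1.png',cv2.resize(c['img'][140:280,260:420],(640,560),interpolation=cv2.INTER_CUBIC))"
```

```text
(no output)
```

View pics/g1.png

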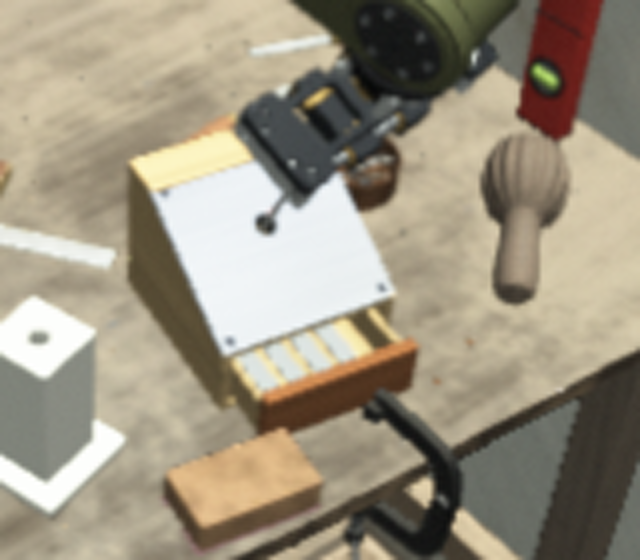

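The drawer is out (crop (340,375)), clear of the sanding block at (245,480). I'll withdraw along the hole axis, then go back upright over the stand.

```bash
python3 -m pendant '[[[0.08,-0.017,0.154,0,0,0,-1],[0.16,-0.034,0.307,0,0,0,-1],[0.24,-0.051,0.46,0,0,0,-1],[0.24,-0.051,0.46,0,0,0,-1],[0.24,-0.051,0.95,0,0,0,-1],[0.24,-0.051,0.95,0,0,0,-1],[0.24,-0.051,0.95,0,0,0,-1]]]'; python3 -m pendant '[[[-0.2,-0.4,0,-0.0226,-0.106,0,-1],[-0.4,-0.7,0,-0.0452,-0.212,0,-1],[-0.5,-1,0,-0.0678,-0.3187,0,-1],[-0.5,-1,0,-0.0678,-0.3187,0,-1],[-0.5,-1,0,-0.0678,-0.3187,0,-1],[-0.5,-1,0,-0.0678,-0.3187,0,-1]]]'
```

```text
time_s: 9.32
tcp_pos: [0.5611, 0.1975, 0.5092]
tcp_rot: [-3.0, 0.47, 0.098]
ft_force: [-0.3, -0.5, -1.8]
width: 0.0212
time_s: 10.07
tcp_pos: [0.4866, 0.0483, 0.5082]
tcp_rot: [3.141, 0.003, 0.065]
ft_force: [-0.3, -0.5, -1.1]
width: 0.0216
```

```bash
python3 -m pendant '[[[-0.15,-0.4,0,0,0,0,-1],[-0.3,-0.8,0,0,0,0,-1],[-0.44,-1,0,0,0,0,-1],[-0.44,-1,0,0,0,0,-1],[-0.44,-1,0,0,0,0,-1]]]'
```

```text
time_s: 10.7
tcp_pos: [0.4212, -0.1011, 0.5079]
tcp_rot: [-3.141, 0.004, 0.066]
ft_force: [0.1, 0.1, -0.8]
width: 0.0215
```

```bash
python3 -m pendant '[[[-0.006,-0.234,0,0,-0.0025,0,-1],[-0.006,-0.234,0,0,-0.0025,0,-1],[-0.006,-0.234,0,0,-0.0025,0,-1],[-0.006,-0.234,0,0,-0.0025,0,-1]]]'; python3 - <<'E'
from h import *
from scipy.spatial.transform import Rotation as Ro
s=manip.read_state(); R=Ro.from_euler('xyz',s['tcp_rot']).as_matrix(); T=s['tcp_pos'];z=R[:,2]
print(T,z); tip=T+.337*z
ims=[]
for n in('scene','side'):
    c=cap(n); p=proj(c,[tip])[0]; x,y=p.astype(int); print(n,p-[x-45,y-60])
    ims.append(cv2.resize(c['img'][y-60:y+30,x-45:x+45],(390,390),interpolation=cv2.INTER_CUBIC))
cv2.imwrite('pics/i1.png',np.hstack(ims))
E
```

```text
time_s: 11.2
tcp_pos: [0.4206, -0.1354, 0.5078]
tcp_rot: [-3.141, 0.0, 0.067]
ft_force: [0.8, -0.5, -1.1]
width: 0.0211
[ 0.42057999 -0.1354035   0.50779763] [-4.35426322e-04  3.65026072e-04 -9.99999839e-01]
scene [45.1583324  60.38329969]
side [45.81583397 60.1762766 ]
```

View pics/i1.png

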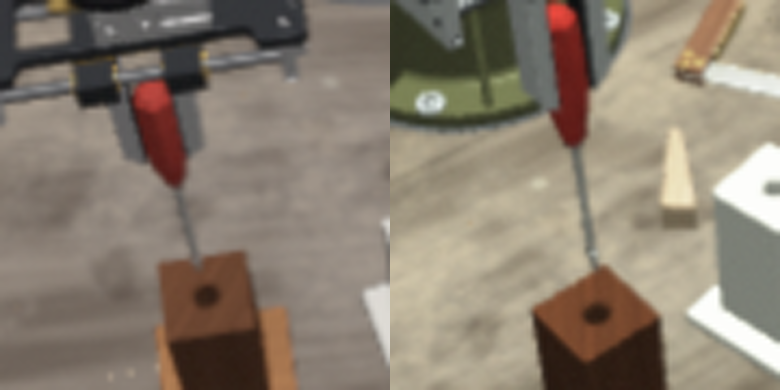

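The tip and mouth line up as they did just after the lift. Lowering it in.

```bash
python3 -m pendant '[[[0,-0.004,-0.15,0,0,0,-1],[0,-0.004,-0.3,0,0,0,-1],[0,-0.004,-0.45,0,0,0,-1],[0,-0.004,-0.6,0,0,0,-1],[0,-0.004,-0.75,0,0,0,-1],[0,-0.004,-0.9,0,0,0,-1],[0,-0.004,-0.9,0,0,0,-1],[0,-0.004,-0.9,0,0,0,-1]]]'
```

```text
time_s: 12.3
tcp_pos: [0.4206, -0.1362, 0.3739]
tcp_rot: [3.141, -0.001, 0.067]
ft_force: [-0.4, -0.0, 0.0]
width: 0.0213
```

```bash
python3 -m pendant '[[[0,0,-0.07,0,0,0,-1],[0,0,-0.12,0,0,0,-1],[0,0,-0.14,0,0,0,-1],[0,0,-0.14,0,0,0,-1]]]'
```

```text
time_s: 12.8
tcp_pos: [0.4205, -0.1359, 0.3524]
tcp_rot: [-3.14, 0.001, 0.067]
ft_force: [-3.1, 4.5, -0.2]
width: 0.0213
```

```bash
python3 -m pendant '[[[0,0,0,0,0,0,-0.4],[0,0,0,0,0,0,0],[0,0,0,0,0,0,0.5],[0,0,0,0,0,0,1],[0,0,0,0,0,0,1],[0,0,0,0,0,0,1],[0,0,0,0,0,0,1],[0,0,0,0,0,0,1],[0,0,0,0,0,0,1],[0,0,0,0,0,0,1]]]'; python3 -m pendant '[[[0,0,0.35,0,0,0,1],[0,0,0.7,0,0,0,1],[0,0,0.9,0,0,0,1],[-0.3,0,0.9,0,0,0,1],[-0.6,0,0.9,0,0,0,1],[-0.6,0,0.9,0,0,0,1],[-0.6,0,0.9,0,0,0,1]]]'; python3 - <<'E'
from h import *
a=cap('scene');b=cap('side')
A=cv2.resize(a['img'][160:300,110:450],(680,280),interpolation=cv2.INTER_CUBIC)
B=cv2.resize(b['img'][160:300,110:450],(680,280),interpolation=cv2.INTER_CUBIC)
cv2.imwrite('pics/j1.png',np.vstack([A,B]))
E
```

```text
time_s: 14.05
tcp_pos: [0.4204, -0.1359, 0.3524]
tcp_rot: [-3.14, 0.001, 0.067]
ft_force: [0.5, -0.6, -0.2]
width: 0.0941
time_s: 14.92
tcp_pos: [0.3307, -0.136, 0.4876]
tcp_rot: [-3.141, 0.0, 0.066]
ft_force: [-0.6, -0.7, -0.3]
width: 0.0941
```

View pics/j1.png

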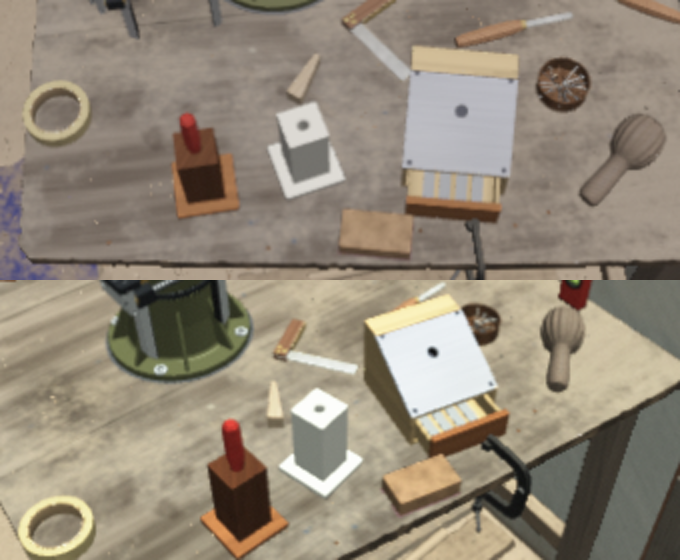

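The final view shows the screwdriver seated in the dark stand, the drawer open, and the bystanders and white stand in place. I'll do one numeric check and then hand in.

```bash
python3 -c "
from h import *
c=load('side'); v,u=np.mgrid[160:270,270:385]; P=pts(c,np.c_[u.ravel(),v.ravel()])
f=np.array([.978,-.208]); S=np.array([.389,.2346])+.0054*-f
k=(P[:,2]>.01)&(P[:,2]<.045); a=(P[k][:,:2]-S)@f; l=(P[k][:,:2]-S)@[.208,.978]; a=a[(abs(l)<.05)&(a>.1)&(a<.15)]; print('front face',np.median(a),'out',np.median(a)-.08)
v,u=np.mgrid[205:255,215:240]; h=cv2.cvtColor(c['img'],cv2.COLOR_BGR2HSV)[205:255,215:240]
m=((h[...,0]<5)|(h[...,0]>172))&(h[...,1]>150)&(h[...,2]>95); q=np.c_[u[m],v[m]]; print('red',q.mean(0),q.min(0),q.max(0))
print(manip.close_job())"
```

```text
front face 0.13150785851184854 out 0.05150785851184854
red [226.38562092 240.58169935] [221 230] [231 254]
the job is handed in; nothing more can be done
None
```

I handed the job in at about 15 s of the 51 s allowed. The drawer is open and the screwdriver is back upright in its dark stand. The hand-in gives no verdict.

- **Catch:** I took the screwdriver from the stand by its handle, lined it up with the hole, and pushed it in along the hole's axis. The push force was about 5 N, and the drawer sprang out.
- **Drawer:** in the depth image its front measures about 51 mm out. It should be about 50 mm when fully out, so this agrees within camera error.
- **Screwdriver:** the red handle sits in the same place in the side image as at the start, to within about 1 pixel. I put it back where I took it from, and it looked upright in both views. I did not measure its tip height or tilt directly.
- **Bystanders:** the nail tin, mallet, tape roll, sanding block and the white look-alike stand look unmoved in the last pictures. I judged that by eye and did not measure it.
- **Robot:** the gripper is open and clear of everything.

No check failed. Before entering the hole, two camera views showed the screwdriver off line by about 0.3° and 1.5 mm, and I corrected that first.

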